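# Find the tin that rattles

## Robot

A 7-joint arm with a two-finger parallel gripper is mounted at the origin on the work surface. World frame = base frame: x ahead of the robot, y to its left, z up, the work surface at z = 0. Lengths are in mm, angles in rad, forces in N, time in s.
With the tool pointing down it reaches from about 425 to 950 mm from the base axis. Payload 16.7 kg.
Tool frame: the origin (TCP) lies at the centre of the arm's flange, where the gripper is bolted on; the fingertips stand 199 mm ahead of it and the grasp point (between the pads) lies 180 mm ahead of it; z points along the fingers, y is the line along which they close (so a half turn about z gives the same grasp; the last joint's range is limited). The gripper opens to 94 mm and grips with 3 to 60 N. Pads are 16 mm wide; open, the fingers measure 119 mm over their backs; the gripper's body (75 mm by 177 mm) begins 78 mm behind the grasp point.
Start: joints at [-1.296, 0.426, 0.074, 1.606, -0.034, 1.111, -0.067], TCP at [277.587, 615.251, 404.667] pointing down, gripper open.
Joint ranges: [-2.85, 2.85], [-0.5, 2.14], [-1.23, 1.37], [0.21, 2.46], [-1.02, 4.16], [0.16, 2.05], [-2.73, 2.73]. Speed limits (rad/s): [1.89, 1.89, 2.39, 2.39, 3.01, 3.01, 3.01].

## Interface

Orientations are given as a rotation vector (axis times angle).
In Python, from bench import * gives the robot as it stands. Calls block until the motion is done:
- reach(position, orientation): joint-space move of the TCP to a pose.
- move_l(position, orientation=None, velocity=150): straight line of the TCP; orientation=None keeps the orientation; velocity is the mean speed in mm/s.
- set_joints(angles): joint-space move.
- gripper_open() and clamp(): open the fingers fully, or close them until they stop; the grip force is fixed at half the most.
- hold(seconds).
- solve_ik(position, orientation): joint angles nearest the present ones, or None.
- get_image(name): name is "scene" or "top"; returns the picture (400x640x3 uint8, red, green, blue); there is no depth.
- camera_model(name): a dict with "intrinsics" (3x3 intrinsics, pixels), "R" (3x3) and "t" (3): a world point X has camera coordinates R X + t. Camera axes: x right, y down, z forward; pixel columns grow to the right and rows downward; lengths in mm; the calibration is good to about 2 mm. A picture is of the moment at which its call begins. camera_model takes no time and is no camera call.
A pose or a line that the arm cannot do raises IKError and nothing moves.
- close_job(): hands the job in; it is judged then, once.
Trained networks look in the newest picture that a camera, given by its name, has taken for a name from the list of things; names that differ only in an ending like _2 or _b are one class to them, and where a whole thing is asked for, a point or a joint stands for the part that bears it (a point fixed in the world has none). Each returns a list of dicts, best first, with "confidence" (0 to 1); they miss things now and then, are a little off and sometimes report something else, mostly with a low value. They report only what shows in the picture. A call takes as long as a camera call. They do not tell look-alikes from the thing itself.
- outline_of(label, camera): "region" (400x640 bool, what is visible of it) and "box" ([left, top, right, bottom] in pixels, round what is visible of it).
- landmark_of(label, camera): "position" ([column, row] in pixels: a listed point, or the origin of a listed thing).
Readings, each from a call of its own:
- read_t(): time.
- read_q(): joint angles.
- read_joint_vel(): joint speeds.
- read_effort(): joint torques, N m.
- read_tcp_pos(): TCP position.
- read_eef_rot(): TCP orientation.
- read_contact_force(): force on the tool from outside, world axes, zero at the start.
- read_torque(): the same for the moment, N m.
- read_gripper_width(): opening from 0.0 (shut) to 1.0 (fully open).
- read_finger_force(): force on a finger pad.
Only numpy, scipy, OpenCV 4.12 (cv2) and the standard library are available. Lean on these libraries where they do the work, as an engineer would, in place of code of your own. Each camera call takes 0.05 s, during which the arm holds its last target. There are 200 camera calls.

## Task

One of the three sealed tins has a loose steel grinding ball knocking about inside; the other two are packed tight, and weight and looks tell nothing, so pick them up and shake or rock them end to end to find the one that rattles. Hold the rattling tin out upright and still, at least a hand's width (10 cm) and at most about 20 cm above the middle of the cork mat at the far side of the bench, and finish while still holding it there. Any tin that does not rattle must end standing upright on the bench where it stood, and leave the books, brush pot, paint can and palette knife alone.

Things in the scene. Friction and masses are not known exactly. Their poses are not given: they have to be found in the camera images.
- tin_left: The left (largest y) of three identical sealed bare-metal tins standing side by side on a thin sheet of card: 140 long (its x) x 54 wide (its y) x 54 mm high; 300 to 415 g with contents. Origin at the centre of the underside, z up. Its long axis lies within about 12 degrees of world x. Grip it from above across the 54 mm width, at the middle of its length; at least 60 mm of free bench lies beside each long side.
- tin_middle: The middle tin, same make and frame as tin_left. In the rattler, which may be any of the three, a 36 mm, 190 g ball is free to run 96 mm along the tin. Rocked end to end by 20 degrees or more, or shaken with long strokes, the ball runs along and knocks the end walls; brought level again it stays for a while near the end that was low, its weight about 45 mm off the middle. A packed tin stays balanced.
- tin_right: The right (smallest y) tin, same make and frame as tin_left. Contents weigh the same in all three; the tins themselves differ by chance.
- mat: Cork mat, 100 (x) x 140 (y) x 3 mm, lying fixed on the bench beyond the tins; the handover place. Origin at the centre of its underside.
- books: Bystander: stack of three green books, 150 x 200 x 60 mm high. Origin at the centre of the underside.
- brush_pot: Bystander: white pot, 80 mm across, 100 mm high, brushes standing to 210 mm. Origin at the centre of the underside.
- paint_can: Bystander: closed paint can, 84 mm across, 95 mm high. Origin at the centre of the underside.
- palette_knife: Bystander: palette knife lying on the bench. Origin under its middle, its x along the blade.
Things that resemble listed ones, but are neither listed nor needed, are in the scene too. Leave any yellow look-alike of the tin_right alone.

How it is judged (in metres and radians):
On the way:
1. The rattling tin is held clear of the bench and shaken or rocked so that its ball knocks about inside (ball spinning faster than 6 rad/s or striking the tin with more than 4 N) (((distance between ball_center and tin_left_center below 0.08 m and height (world z) of tin_left above 0.03 m and contact force between the fingers and tin_left above 1 N and (angular speed of ball above 6 rad/s or contact force between ball and tin_left above 4 N)) or (distance between ball_center and tin_middle_center below 0.08 m and height (world z) of tin_middle above 0.03 m and contact force between the fingers and tin_middle above 1 N and (angular speed of ball above 6 rad/s or contact force between ball and tin_middle above 4 N)) or (distance between ball_center and tin_right_center below 0.08 m and height (world z) of tin_right above 0.03 m and contact force between the fingers and tin_right above 1 N and (angular speed of ball above 6 rad/s or contact force between ball and tin_right above 4 N)))).
At the end, for the whole second after the job is handed in: The tin with the loose ball is gripped in the fingers, still, upright within 0.2 rad, its underside 80 to 250 mm above the bench and its centre within 50 mm (horizontally) of the mat's centre; the other two tins stand upright on the bench, untouched, within 50 mm of where they started (((distance between ball_center and tin_left_center below 0.08 m and contact force between the fingers and tin_left above 2 N and height (world z) of tin_left between 0.08 and 0.25 m and angle between tin_left's own z axis and vertical below 0.2 rad and horizontal distance between tin_left and mat below 0.05 m and linear speed of tin_left below 0.03 m/s and height (world z) of each of tin_middle, tin_right below 0.006 m and angle between each of tin_middle, tin_right's own z axis and vertical below 0.1 rad and distance of each of tin_middle, tin_right from where it was at the start of the episode below 0.05 m and linear speed of each of tin_middle, tin_right below 0.02 m/s and contact force between each of the arm, the fingers, tin_left and tin_middle below 0.1 N and contact force between each of the arm, the fingers, tin_left and tin_right below 0.1 N) or (distance between ball_center and tin_middle_center below 0.08 m and contact force between the fingers and tin_middle above 2 N and height (world z) of tin_middle between 0.08 and 0.25 m and angle between tin_middle's own z axis and vertical below 0.2 rad and horizontal distance between tin_middle and mat below 0.05 m and linear speed of tin_middle below 0.03 m/s and height (world z) of each of tin_left, tin_right below 0.006 m and angle between each of tin_left, tin_right's own z axis and vertical below 0.1 rad and distance of each of tin_left, tin_right from where it was at the start of the episode below 0.05 m and linear speed of each of tin_left, tin_right below 0.02 m/s and contact force between each of the arm, the fingers, tin_middle and tin_left below 0.1 N and contact force between each of the arm, the fingers, tin_middle and tin_right below 0.1 N) or (distance between ball_center and tin_right_center below 0.08 m and contact force between the fingers and tin_right above 2 N and height (world z) of tin_right between 0.08 and 0.25 m and angle between tin_right's own z axis and vertical below 0.2 rad and horizontal distance between tin_right and mat below 0.05 m and linear speed of tin_right below 0.03 m/s and height (world z) of each of tin_left, tin_middle below 0.006 m and angle between each of tin_left, tin_middle's own z axis and vertical below 0.1 rad and distance of each of tin_left, tin_middle from where it was at the start of the episode below 0.05 m and linear speed of each of tin_left, tin_middle below 0.02 m/s and contact force between each of the arm, the fingers, tin_right and tin_left below 0.1 N and contact force between each of the arm, the fingers, tin_right and tin_middle below 0.1 N))); the arm keeps its last pose, push and grip.
It fails at once if The stack of three books is moved more than 30 mm (distance of books from where it was at the start of the episode above 0.03 m).
It fails at once if The pot of brushes is moved more than 30 mm (distance of brush_pot from where it was at the start of the episode above 0.03 m).
It fails at once if The paint can is moved more than 30 mm (distance of paint_can from where it was at the start of the episode above 0.03 m).
It fails at once if The palette knife is moved more than 30 mm (distance of palette_knife from where it was at the start of the episode above 0.03 m).
It also fails if it takes over 72 s, if anything falls off the work surface, if the arm or the gripper's body presses on something with over 40 N, if the wrist force passes 120 N, or if a joint passes its speed limit or range.

## Working session

There is one attempt and no reset: what is moved stays moved. The work goes in short steps, each a Python script; the robot and the scene stay as the last script left them, time stands still between calls to the robot, and variables do not carry over. Pictures are saved under pics/ and viewed, at most 10 in all, crops included, and the job is handed in when it is done.

```bash
mkdir -p pics; ls; python3 - <<'E'
from bench import *
import cv2,numpy as np
for c in("scene","top"):
    im=get_image(c);cv2.imwrite(f"pics/{c}0.png",im[:,:,::-1])
    m=camera_model(c);print(c,{k:np.round(v,3).tolist() for k,v in m.items()})
    for l in("tin_left","mat","books","brush_pot","paint_can","palette_knife"):
        for d in outline_of(l,c):print(l,d["box"],round(d["confidence"],2))
print(read_eef_rot(),read_tcp_pos(),read_t(),read_contact_force(),read_torque())
E
```

```text
pics
scene {'intrinsics': [[461.403, 0.0, 307.561], [0.0, 461.403, 206.424], [0.0, 0.0, 1.0]], 'R': [[0.642, 0.767, -0.004], [0.538, -0.454, -0.71], [-0.546, 0.453, -0.704]], 't': [-222.403, -266.001, 1779.246]}
tin_left [350.3, 156.6, 390.0, 197.8] 0.57
mat [365.9, 211.6, 420.5, 252.9] 0.55
books [186.6, 275.1, 284.7, 368.1] 0.97
brush_pot [441.8, 123.1, 483.0, 185.4] 0.73
brush_pot [250.3, 205.1, 294.3, 250.5] 0.24
paint_can [179.6, 214.9, 209.9, 258.0] 0.76
palette_knife [354.3, 124.7, 426.7, 140.9] 0.57
top {'intrinsics': [[397.97, 0.0, 315.629], [0.0, 397.97, 194.593], [0.0, 0.0, 1.0]], 'R': [[-0.001, -1.0, -0.011], [-0.991, 0.003, -0.135], [0.135, 0.01, -0.991]], 't': [-86.383, 457.546, 1179.197]}
tin_left [217.0, 165.2, 241.7, 211.0] 0.85
books [406.2, 100.9, 487.6, 166.3] 0.65
books [117.6, 97.0, 177.1, 144.8] 0.39
brush_pot [116.7, 94.6, 175.7, 145.3] 0.93
brush_pot [219.0, 169.8, 243.6, 213.1] 0.33
paint_can [419.0, 213.4, 455.7, 241.5] 0.84
palette_knife [118.3, 197.1, 176.4, 277.0] 0.73
[-6.60782459e-01 -3.07126631e+00 -1.05747470e-05] [277.57799797 615.25074403 404.68744548] 0.7 [ 0.65687439 -0.36954348  0.38531208] [-0.00042811 -0.04448193  0.04763017]
```

View pics/top0.png

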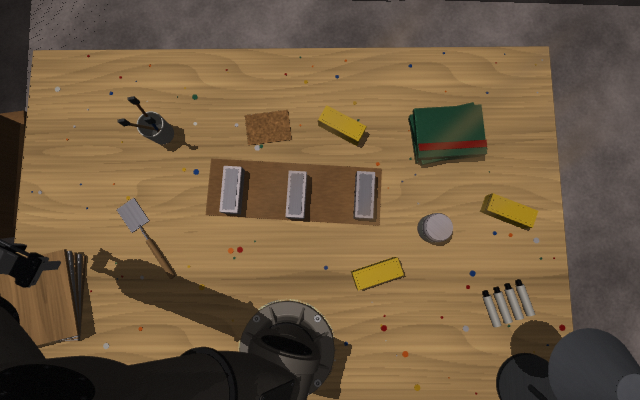

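View pics/scene0.png

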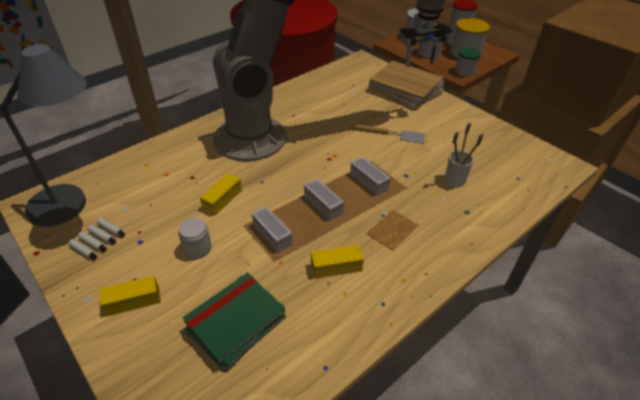

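Top picture: three bare-metal tins on the brown card, at (231,189) left, (297,194) middle and (365,195) right. The mat is at (268,127). Things that could be confused with the tins are the yellow blocks at (342,124), (511,211) and (378,273), plus the chalk or tubes at (508,303). I choose the three grey ones on the card, and I'll fit their silhouettes and check them in a close crop.

```bash
cat > loc.py <<'E'
import cv2,numpy as np
from scipy.optimize import minimize
def proj(m,P):
    c=np.asarray(P)@m["R"].T+m["t"];p=c@m["intrinsics"].T;return p[:,:2]/p[:,2:]
def back(m,px,z):
    d=m["R"].T@np.linalg.inv(m["intrinsics"])@np.array([*px,1.]);o=-m["R"].T@m["t"];return o+d*(z-o[2])/d[2]
def tinmask(im,box):
    hsv=cv2.cvtColor(im,cv2.COLOR_RGB2HSV);M=((hsv[...,1]<75)&(hsv[...,2]>70)).astype(np.uint8)
    r=np.zeros_like(M);l,t,rr,b=box;r[t:b,l:rr]=M[t:b,l:rr];
    n,L,s,_=cv2.connectedComponentsWithStats(r);k=1+np.argmax(s[1:,4]);return (L==k).astype(np.uint8)
def fit(m,mask,dims=(140,54,54)):
    S=8;M=cv2.resize(mask,None,fx=S,fy=S,interpolation=cv2.INTER_NEAREST)
    ys,xs=np.nonzero(mask);x0=back(m,(xs.mean(),ys.mean()),dims[2]*.8)
    a,b,h=dims;C=np.array([[i*a/2,j*b/2,k*h] for i in(-1,1) for j in(-1,1) for k in(0,1)])
    def cost(p):
        c,s=np.cos(p[2]/100),np.sin(p[2]/100);W=C.copy();W[:,:2]=C[:,:2]@np.array([[c,s],[-s,c]])+p[:2]
        H=cv2.convexHull(((proj(m,W)+.5)*S).astype(np.int32));I=np.zeros_like(M);cv2.fillConvexPoly(I,H,1)
        return 1-(I&M).sum()/(I|M).sum()
    best=min((minimize(cost,[x0[0],x0[1],q],method="Nelder-Mead",options=dict(initial_simplex=[[x0[0]-8,x0[1]-8,q-4],[x0[0]+10,x0[1],q],[x0[0],x0[1]+10,q],[x0[0],x0[1],q+8]])) for q in(-12,0,12)),key=lambda r:r.fun)
    return best.x[0],best.x[1],best.x[2]/100,best.fun
E
python3 - <<'E'
from bench import *
from loc import *
im=get_image("top");m=camera_model("top")
out=im.copy()
for n,b in dict(left=(208,158,255,218),middle=(275,160,318,222),right=(345,160,381,222)).items():
    k=tinmask(im,b);print(n,k.sum(),np.round(fit(m,k),3));out[k>0]=out[k>0]//2+np.array([0,120,0],np.uint8)
print("mat",back(m,(268.5,127.5),3))
for c in("scene",):
    get_image(c)
    mm=camera_model(c)
    print(back(mm,(393,231),3))
cv2.imwrite("pics/crop.png",cv2.resize(np.hstack([im[90:230,200:390],out[90:230,200:390]])[:,:,::-1],None,fx=2.1,fy=2.1,interpolation=cv2.INTER_CUBIC))
E
```

```text
left 860 [ 4.75228e+02  1.71657e+02 -5.20000e-02  1.66000e-01]
middle 858 [ 4.59306e+02 -2.73690e+01 -6.10000e-02  6.00000e-02]
right 889 [ 4.56434e+02 -2.34859e+02 -5.00000e-02  7.30000e-02]
mat [677.3118223   62.90854129   3.        ]
[688.56824177  58.57646374   3.        ]
```

View pics/crop.png

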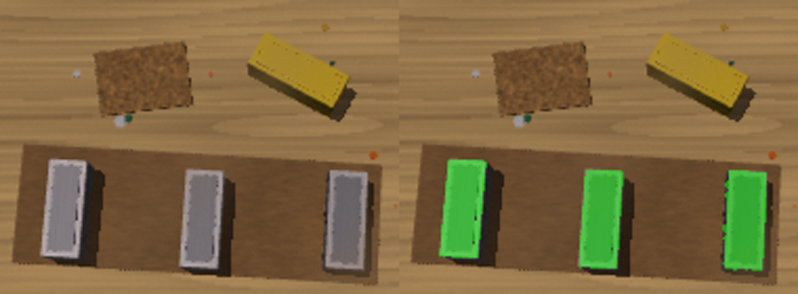

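The crop confirms three grey tins on the card, with the yellow block outside it. The masks cover mainly the top faces, so I'll fit the top face only and check the IK for the first tin.

```bash
cat > arm.py <<'E'
from bench import *
import numpy as np
from scipy.spatial.transform import Rotation as R
def pose(x,y,z,yaw,tilt=0,flip=False):
    """grasp point x,y,z; tilt about the tin's own y"""
    r=R.from_euler("z",yaw)*R.from_euler("y",tilt)*R.from_euler("y",np.pi)
    if flip: r=r*R.from_euler("z",np.pi)
    return np.array([x,y,z])-180*r.as_matrix()[:,2], r.as_rotvec()
E
python3 - <<'E'
from arm import *
from loc import *
im=get_image("top");m=camera_model("top")
for n,b in dict(left=(208,158,255,218),middle=(275,160,318,222),right=(345,160,381,222)).items():
    k=tinmask(im,b);c,s,a=cv2.minAreaRect(np.argwhere(k)[:,::-1].astype(np.float32))
    P=cv2.boxPoints((c,s,a));W=np.array([back(m,p,54) for p in P])
    e=[W[1]-W[0],W[2]-W[1]];e.sort(key=np.linalg.norm);e=e[1]*np.sign(e[1][0])
    print(n,W.mean(0).round(1),np.arctan2(e[1],e[0]).round(3),np.linalg.norm(e).round(0))
for x,y in((470,172),(457,-27),(455,-235)):
  for f in(0,1):
    for g in((x,y,32,-.05,0),(x,y,180,-.05,0),(580,y,200,-.05,.45),(580,y,200,-.05,-.45),(682,61,175,-.05,0)):
        q=solve_ik(*pose(*g,flip=f));print(f,g,None if q is None else np.round(q,2))
E
```

```text
left [472.3 168.6  54. ] -0.059 143.0
middle [456.6 -28.3  54. ] -0.068 142.0
right [ 454.4 -231.8   54. ] -0.064 142.0
0 (470, 172, 32, -0.05, 0) [-0.64  0.43  0.19  2.15 -0.14  0.58  1.18]
0 (470, 172, 180, -0.05, 0) [-0.72  0.19  0.27  2.05 -0.07  0.91  1.11]
0 (580, 172, 200, -0.05, 0.45) [-0.45  0.6   0.22  1.48 -0.25  1.52  1.35]
0 (580, 172, 200, -0.05, -0.45) [-0.87  0.15  0.37  2.14  0.38  0.5   0.71]
0 (682, 61, 175, -0.05, 0) [-0.42  0.5   0.34  1.64 -0.19  1.03  1.49]
1 (470, 172, 32, -0.05, 0) [-0.98  0.5   0.62  2.17 -0.5   0.62 -1.62]
1 (470, 172, 180, -0.05, 0) [-1.11  0.23  0.73  2.07 -0.19  0.91 -1.89]
1 (580, 172, 200, -0.05, 0.45) [-0.77  0.71  0.76  1.5  -0.5   1.59 -1.54]
1 (580, 172, 200, -0.05, -0.45) [-1.    0.16  0.52  2.15  0.32  0.49 -2.38]
1 (682, 61, 175, -0.05, 0) [-0.7   0.59  0.75  1.66 -0.45  1.07 -1.43]
0 (457, -27, 32, -0.05, 0) [-0.42  0.4   0.4   2.25 -0.3   0.54  1.73]
0 (457, -27, 180, -0.05, 0) [-0.65  0.13  0.62  2.15 -0.09  0.89  1.55]
0 (580, -27, 200, -0.05, 0.45) [-0.3   0.59  0.39  1.53 -0.2   1.51  1.66]
0 (580, -27, 200, -0.05, -0.45) 
[... 517 characters left out ...]
.5   0.56  2.14 -0.45  0.62  2.3 ]
0 (455, -235, 180, -0.05, 0) [-0.55  0.39  1.13  2.06 -0.43  0.96  2.33]
0 (580, -235, 200, -0.05, 0.45) [-0.23  0.76  0.79  1.44 -0.32  1.55  2.11]
0 (580, -235, 200, -0.05, -0.45) [-0.55  0.33  1.09  2.12 -0.89  0.61  2.67]
0 (682, 61, 175, -0.05, 0) [-0.42  0.5   0.34  1.64 -0.19  1.03  1.49]
1 (455, -235, 32, -0.05, 0) [-0.15  0.51  0.62  2.14 -0.51  0.63 -0.79]
1 (455, -235, 180, -0.05, 0) [-0.31  0.26  0.78  2.05 -0.23  0.92 -1.02]
1 (580, -235, 200, -0.05, 0.45) [-0.31  0.84  0.97  1.45 -0.43  1.59 -0.92]
1 (580, -235, 200, -0.05, -0.45) [-0.31  0.23  0.77  2.11 -0.67  0.52 -0.68]
1 (682, 61, 175, -0.05, 0) [-0.7   0.59  0.75  1.66 -0.45  1.07 -1.43]
```

```bash
cat >> arm.py <<'E'
def st(l): print(l,"t",round(read_t(),2),"F",np.round(read_contact_force(),2),"M",np.round(read_torque(),3),"w",round(read_gripper_width(),3),"p",np.round(read_tcp_pos(),0),flush=True)
def pick(x,y,yaw,flip):
    reach(*pose(x,y,110,yaw,0,flip));move_l(*pose(x,y,32,yaw,0,flip),velocity=120);clamp();st("grip")
    move_l(*pose(x,y,140,yaw,0,flip),velocity=150);st("lift")
def test(x,y,yaw,flip,X=550):
    reach(*pose(X,y,190,yaw,0,flip));hold(.3);st("level0")
    for s in(.45,-.45):
        reach(*pose(X,y,190,yaw,s,flip));hold(.4);st(f"tilt{s}")
        reach(*pose(X,y,190,yaw,0,flip));hold(.3);st("level")
def putback(x,y,yaw,flip):
    reach(*pose(x,y,100,yaw,0,flip));move_l(*pose(x,y,33,yaw,0,flip),velocity=80);st("down");gripper_open()
    move_l(*pose(x,y,130,yaw,0,flip),velocity=200);st("free")
E
python3 - <<'E'
from arm import *
pick(472,169,-.06,0);test(472,169,-.06,0)
import cv2
cv2.imwrite("pics/l1.png",get_image("scene")[:,:,::-1])
E
```

```text
grip t 4.17 F [-0.78  0.58  3.07] M [ 0.052  0.201 -0.029] w 0.574 p [472. 169. 212.]
lift t 5.03 F [-0.06 -0.34 -3.7 ] M [0.069 0.014 0.004] w 0.568 p [472. 169. 319.]
level0 t 5.79 F [-0.51 -0.3  -2.36] M [ 0.051  0.002 -0.025] w 0.576 p [549. 169. 369.]
tilt0.45 t 6.76 F [-1.18 -0.14 -3.62] M [-0.007 -0.7   -0.02 ] w 0.572 p [628. 165. 353.]
level t 7.62 F [ 0.78 -0.89 -3.05] M [-0.009  0.022  0.011] w 0.57 p [551. 169. 369.]
tilt-0.45 t 8.68 F [-0.24 -0.44 -2.94] M [ 0.071  0.716 -0.026] w 0.573 p [472. 173. 352.]
level t 9.64 F [-0.02 -0.07 -1.93] M [-0.002  0.036  0.025] w 0.573 p [549. 169. 370.]
```

View pics/l1.png

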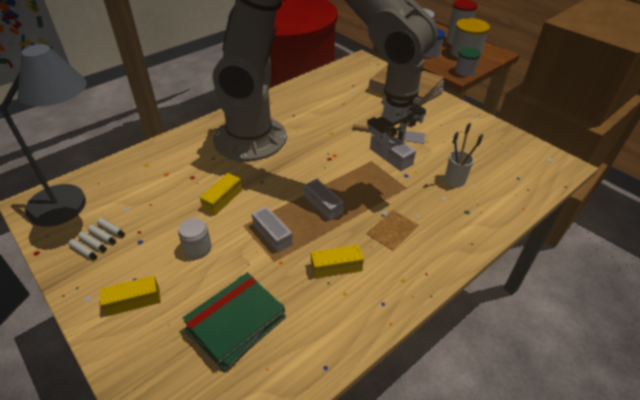

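The picture shows tin_left gripped level at (393,148), with the other two tins on the card. Its level moment barely changed between tilts (0.022 → 0.036 N m, where a ball would shift it about 0.17), so it is packed. I'll put it back and test the middle tin.

```bash
python3 - <<'E'
from arm import *
putback(472,169,-.06,0)
pick(457,-28,-.065,0);test(457,-28,-.065,0)
print(np.mean([read_torque() for _ in range(8)],0))
import cv2
cv2.imwrite("pics/m1.png",get_image("scene")[:,:,::-1])
E
```

```text
down t 11.22 F [ 0.2   0.7  -3.24] M [-0.01  -0.026  0.02 ] w 0.566 p [472. 169. 213.]
free t 12.64 F [0.47 0.01 0.26] M [ 0.032  0.002 -0.036] w 0.997 p [472. 169. 309.]
grip t 14.95 F [-0.84 -0.47  3.51] M [0.146 0.158 0.027] w 0.573 p [457. -28. 212.]
lift t 15.82 F [-0.08 -0.24 -3.38] M [ 0.08  -0.071  0.031] w 0.574 p [457. -28. 319.]
level0 t 16.62 F [ 0.34  0.21 -3.23] M [ 0.054 -0.004  0.001] w 0.567 p [549. -28. 370.]
tilt0.45 t 17.59 F [ 1.27 -0.11 -2.94] M [-0.047 -0.696  0.   ] w 0.576 p [628. -33. 353.]
level t 18.47 F [-0.78 -0.62 -2.77] M [ 0.032 -0.048 -0.039] w 0.57 p [551. -28. 369.]
tilt-0.45 t 19.5 F [-0.74 -0.37 -2.52] M [0.113 0.736 0.002] w 0.571 p [472. -23. 352.]
level t 20.43 F [ 0.36  0.29 -2.73] M [ 0.047 -0.028  0.061] w 0.576 p [549. -28. 370.]
[ 0.04655621 -0.02772837  0.06107292]
```

View pics/m1.png

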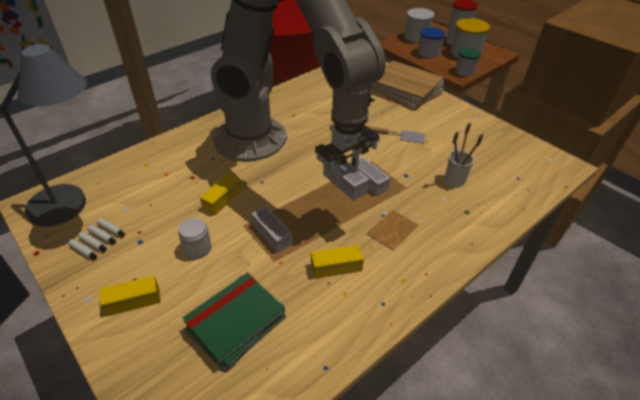

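tin_middle is held level at (345,178), tin_left stands behind it on the card again, and tin_right is at (272,228). The middle tin is balanced too (−0.048 → −0.028). I'll put it back and test the right tin.

```bash
python3 - <<'E'
from arm import *
putback(457,-28,-.065,0)
pick(454,-232,-.064,1);test(454,-232,-.064,1)
import cv2
cv2.imwrite("pics/r1.png",get_image("scene")[:,:,::-1])
E
```

```text
down t 22.05 F [-0.2  -0.29 -3.3 ] M [-0.011 -0.038 -0.013] w 0.573 p [457. -28. 213.]
free t 23.47 F [-0.33  0.12 -0.78] M [-0.009  0.037 -0.023] w 1.001 p [457. -28. 309.]
grip t 26.88 F [ 0.44 -0.53  2.21] M [-0.049  0.19   0.028] w 0.568 p [ 454. -232.  212.]
lift t 27.75 F [-0.02  0.53 -3.17] M [ 0.039  0.138 -0.018] w 0.575 p [ 454. -232.  319.]
level0 t 28.56 F [ 0.19  0.15 -3.9 ] M [-0.068  0.138 -0.009] w 0.568 p [ 549. -232.  370.]
tilt0.45 t 29.47 F [ 0.28  1.04 -2.53] M [-0.009 -0.445  0.005] w 0.572 p [ 628. -237.  353.]
level t 30.28 F [ 0.14 -0.53 -2.42] M [ 0.042  0.228 -0.024] w 0.575 p [ 551. -232.  370.]
tilt-0.45 t 31.27 F [-0.49 -0.84 -3.73] M [ 0.051  0.809 -0.004] w 0.573 p [ 472. -227.  352.]
level t 32.15 F [ 0.62  0.24 -2.89] M [ 0.018  0.014 -0.006] w 0.569 p [ 549. -232.  370.]
```

View pics/r1.png

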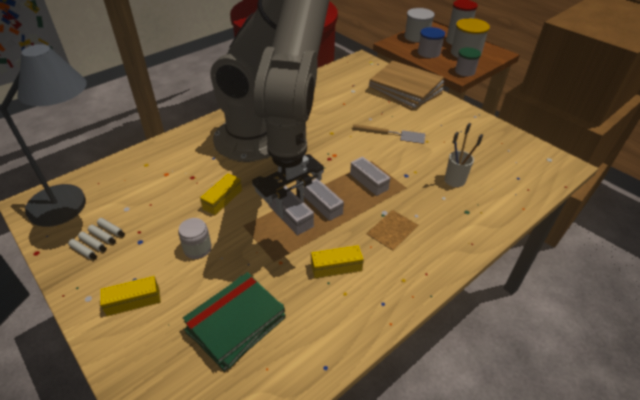

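tin_right, held at (295,215), shows a level moment that shifts from 0.228 to 0.014 when rocked, so it looks like the rattler. The other tins stand on the card at (323,198) and (370,176). I'll rock it once more to confirm, then carry it over the mat.

```bash
python3 - <<'E'
from arm import *
from loc import *
for s in(.5,-.5):
    reach(*pose(550,-232,190,-.064,s,1));hold(.5);st(s)
    reach(*pose(550,-232,190,-.064,0,1));hold(.2)
    a=[]
    for _ in range(5): hold(.06);a.append(read_torque()[1])
    print("My",np.mean(a).round(3),np.std(a).round(3))
reach(*pose(600,-60,195,-.064,0,1))
reach(*pose(682,61,175,-.064,0,1));hold(.6);st("over mat")
cv2.imwrite("pics/end_s.png",get_image("scene")[:,:,::-1])
im=get_image("top");cv2.imwrite("pics/end_t.png",im[:,:,::-1])
m=camera_model("top")
for n,b in dict(left=(208,158,255,218),middle=(275,160,318,222)).items():
    k=tinmask(im,b);print(n,k.sum(),np.round(fit(m,k),3))
E
```

```text
0.5 t 33.26 F [-0.69  1.08 -2.91] M [-0.081 -0.544 -0.022] w 0.573 p [ 636. -237.  348.]
My 0.27 0.02
-0.5 t 35.47 F [ 0.73  0.06 -3.15] M [0.045 0.832 0.062] w 0.571 p [ 464. -226.  348.]
My 0.076 0.021
over mat t 38.56 F [ 0.15 -0.03 -3.34] M [ 0.014  0.123 -0.021] w 0.574 p [682.  61. 355.]
left 889 [ 4.74980e+02  1.71239e+02 -4.70000e-02  1.37000e-01]
middle 355 [ 4.60476e+02 -2.66270e+01 -6.10000e-02  6.10000e-01]
```

View pics/end_s.png

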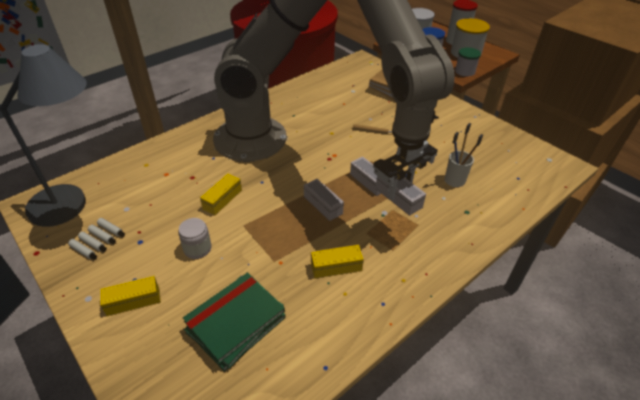

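View pics/end_t.png

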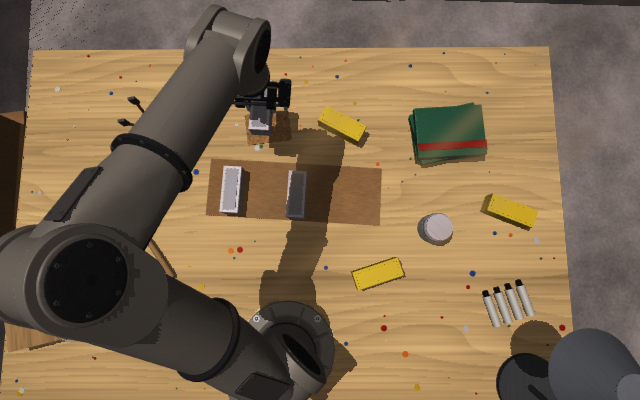

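The second rocking gave the same shift (0.27 → 0.076), so tin_right is the rattler. It is over the mat at about (405,190) in the scene picture, and the other two stand at their places at (231,189) and (297,194) in the top picture. One overlay will check that the held tin is level and centred.

```bash
python3 - <<'E'
from arm import *
from loc import *
m=camera_model("scene");im=cv2.imread("pics/end_s.png")
C=np.array([[i*70,j*27,k*54] for i in(-1,1) for j in(-1,1) for k in(0,1)],float)
W=R.from_euler("z",-.064).apply(C)+[682,61,145]
S=5;o=cv2.resize(im[140:255,330:470],None,fx=S,fy=S,interpolation=cv2.INTER_CUBIC);p=((proj(m,W)-[330,140]+.5)*S).astype(int)
for a in range(8):
    for b in range(a):
        if bin(a^b).count("1")==1: cv2.line(o,p[a].tolist(),p[b].tolist(),(0,255,0),1)
cv2.imwrite("pics/ov.png",o)
E
```

```text
(no output)
```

View pics/ov.png

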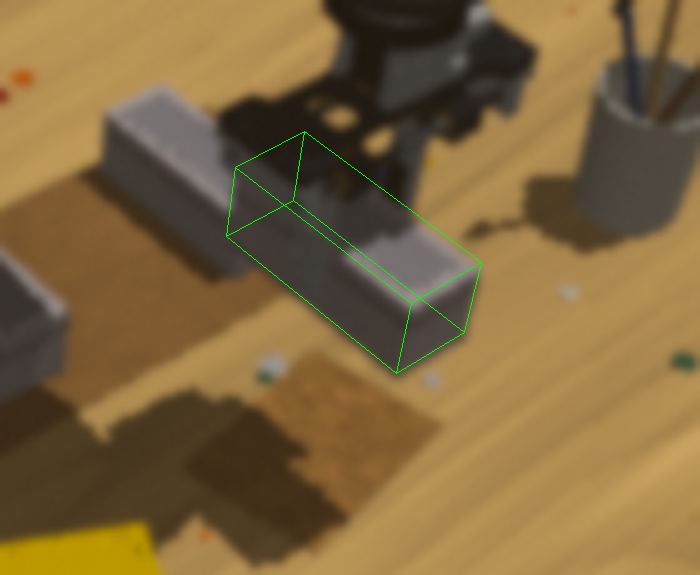

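The overlay matches the held tin to within a few mm, so it is level and centred. Handing in.

```bash
python3 - <<'E'
from bench import *
print(close_job(),read_t())
E
```

```text
the job is handed in; nothing more can be done
the job is handed in; nothing more can be done
```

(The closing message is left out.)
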